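Unlock the cash box with its key and open it for the till float

ROBOT

A 6-joint arm with a two-finger parallel gripper is mounted at the origin on a cart in front of the work surface, level with it; the furniture and walls round the work are solid. World frame = base frame: x ahead of the robot, y to its left, z up, the work surface at z = 0. Lengths are in m, angles in degrees, forces in N, time in s.
With the tool pointing down it reaches from about 0.325 to 0.85 m from the base axis. Payload 15.5 kg.
Tool frame: the origin (TCP) lies on the front face of the gripper's body, between the roots of the fingers; the fingertips stand 78 mm ahead of it and the grasp point (between the pads) lies manip.grasp_offset ahead of it (manip.grasp_offset is the distance from the TCP to the grasp point, in m); y points along the fingers, z is the direction in which the jaws open and shut, and the axes are right-handed (so a half turn about y gives the same grasp; the last joint's range is limited). The gripper opens to 91 mm and grips with 3 to 60 N. Pads are 32 mm wide; open, the fingers measure 118 mm over their backs; the gripper's body (76 mm by 178 mm) begins 60 mm behind the grasp point.
Start: joints at [60.705, 28.281, 77.091, -0, 74.628, -5.472], TCP at [0.252, 0.572, 0.292] pointing down, gripper open.
Joint ranges: [-166.48, 166.48], [-47.26, 123.95], [12.59, 153.08], [-70.14, 250.14], [6.76, 159.57], [-176.63, 176.63]. Speed limits (degrees/s): [108.29, 108.29, 147.25, 172.46, 172.46, 172.46].

INTERFACE

Orientations are given as [roll, pitch, yaw] about the fixed x, y, z axes, in that order (R = Rz(yaw) Ry(pitch) Rx(roll)).
In Python, from rig import manip gives the robot as it stands. The module is installed in compiled form; this text tells all that it offers.
- The arm moves only by the tool step_arm, never from a script. Its argument "commands" is one flat list of numbers, 7 for each row, row after row: the finger opening in mm, from 0 to 91.2, then the shift along the tool's x, y, z in mm, then the turn, a rotation vector about the tool's x, y, z in rad. In form: [fingers, dx, dy, dz, wx, wy, wz, fingers, dx, dy, dz, wx, wy, wz, ...]. A call has 1 to 12 rows; each row shifts and turns the commanded pose from where the row before left it, along the tool's axes as they then stand; what a row does not reach is not made up. A row lasts 1/8 s, in which the tool goes at most 62.5 mm and 10.7 degrees, less where a joint would pass 70% of its speed; a pose out of reach is approached as far as the arm can. A call with a gripper value outside its range is refused whole. The fingers move at their own pace and stop on an object; "newtons" is the grip in N (left out, the last holds). Time passes only in rows, so rows that do not move let the fingers close. It gives the time, the measured TCP pose, the force and the opening at its end, in the units of the state.
- manip.get_state(): the state, without advancing time (a new reading comes with each control period).
- manip.snapshot(name): name is "scene" or "top" or "wrist"; returns (picture, depth): 384x512x3 uint8, red, green, blue; 384x512 float32, m along the optical axis (not along the pixel's ray), 0 where there is no reading.
- manip.get_calibration(name): a dict with "fx", "fy", "cx", "cy" (pixels), "rvec" (rotation vector, rad) and "tvec" (3), from world to camera coordinates, as OpenCV has them; the wrist camera has in their place "tool_from_camera" (4x4, takes a point from camera to tool coordinates, whose origin is the TCP and whose axes are the tool frame's). Camera axes: x right, y down, z forward; pixel columns grow to the right and rows downward; lengths in m; the calibration is good to about 2 mm. A picture is of the moment at which its call begins: read the wrist's pose just before it. get_calibration takes no time and is no camera call.
- manip.sign_off(): hands the job in, once; it reports no verdict.
The state is a dict: "time_s": time; "joints": joint angles; "qd": joint speeds; "joint_efforts": joint torques, N m; "tool_pos": TCP position; "ee_rot": TCP orientation; "contact_force": force on the tool from outside, world axes, zero at the start; "torque": the same for the moment, N m; "gripper_width": finger opening in m.
Only numpy, scipy, OpenCV 4.12 (cv2) and the standard library are available. Lean on these libraries where they do the work, as an engineer would, in place of code of your own. Each camera call takes 0.05 s, during which the arm holds its last target. There are 200 camera calls.

TASK

Open the cash box for the morning float: take the round-headed key from the wooden key block, put it in the lock on the lid, press lightly while turning it clockwise until you feel it drop all the way home (the slot inside never lines up with the keyhole), turn it on clockwise until the hidden bolt lets go, and lift the lid by the key until its front edge stands at least 7 cm up. Leave the lid standing open with the key in the lock; never press hard on a key that is not home, never force it, and leave the square-headed key and the jar alone.

Things in the scene. Friction and masses are not known exactly. Their poses are not given: they have to be found in the camera images.
- cash_box: Dark grey steel cash box, 160 (x) x 200 (y) x 88 mm high, bolted to the worktop, shut and locked at the start. Origin: centre of its underside; x from its front (nearer the robot) to its hinge, y along the hinge, z up. The top 26 mm are the lid. A folded handle, 8 mm high, lies on the lid behind the lock (x = 0 to 32, y = -48 to 48 mm). The keyhole is at x = -45, y = 0, z = 90.5 mm.
- keyhole (a point): Centre of the keyhole, at the top face of the 44 mm square steel lock plate on the lid. Axes: the lid's (the box's while shut; they tilt about y with the lid). It is a slot 20 mm along y by 6 mm along x, chamfered 1 mm, through the 3 mm plate. Below the plate is a round bore, 20.4 mm wide, in which the key's bit turns freely.
- driver_top (a point): Point on the lock's axis 13 mm below the plate's top (axes as keyhole), where the unseen driver begins: its slot, 6 mm wide, stands 0.4 to 1.3 rad clockwise (from above) of the keyhole. A key put in stops here first; pressed with about 5 N and turned clockwise it drops 7.5 mm into the slot (play 0.1 rad either way) until its collar sits on the plate: fully home.
- bolt (a point): Point on the lock's axis 30 mm below the plate's top, where the hidden bolt turns with the driver (stiff, about 0.05 N m). The bolt is clear once the key, fully home, stands a little over a quarter turn clockwise of the keyhole (1.65 to 1.75 rad; firm stop at 1.8). The key is then caught under the plate: it rises 9.5 mm and then takes the lid along.
- lid_hinge (a point): Middle of the lid's hinge line, which runs along the box's y; 123 mm behind the keyhole and 28.5 mm below it.
- box_lid (a joint): Opening angle of the lid in rad, 0 shut, 1.25 at most; its front edge stands 7 cm up at 0.45. The stiff hinge stays where it is left; raising the lid takes about 8 N at the key. Before the bolt is clear it opens by no more than about 0.03.
- round_key: The cash box's key: flat round steel head on a steel shank, 62 mm long, heavy (about 150 g), standing upright in the key block. Origin: its foot; z up to the head, x across the head's thickness, y along the width of head and bit. Bit at the foot 18 (y) x 4 (x) x 8 mm; shank 5 mm thick; collar 23 mm across, underside at z = 20.5 mm. A half turn fits alike. Not to be forced.
- key_head (a point): Centre of the round key's head, 46 mm above its foot (axes as round_key). The head is a disc 32 mm across (z = 30 to 62 mm of the key), 8 mm thick along x: grip it across x.
- square_key: A key of another lock: like the first, but with a square steel head 28 mm wide and a 12 mm bit; same origin and axes. It stands in the other slot of the block; leave it there.
- key_block: Dark wooden block 50 (x) x 104 (y) x 30 mm high, fixed to the worktop, with two slots at y = -25 and +25 mm. Each holds a key by its collar, foot 20.5 mm below the block's top, head's width along y; which key stands where varies. Origin: centre of its underside.
- mustard_jar: Glass jar with a red lid, 62 mm across, 86 mm high, standing near the key block; origin: centre of its underside. Leave it alone.

How it is judged:
By the outcome, as a careful person would: the job done as asked, in the order asked, and still so for the second after the job is handed in, with the robot touching nothing.
It also fails if it takes over 54 s, if anything falls off the work surface, if the arm or the gripper's body presses on something with over 40 N, if the wrist force passes 120 N, or if a joint passes its speed limit or range.

## Working session

There is one attempt and no reset: what is moved stays moved. The work goes in short steps, Python scripts to look and compute and a tool call to move; the robot and the scene stay as the last step left them, time stands still between calls to the robot, and variables do not carry over. Pictures are saved under pics/ and viewed, about 8 in all and at most 12, crops included, and the job is handed in when it is done.

Besides the shell and the picture viewer there is one more tool, called after "Request:" as name(argument=value, ...), one argument or row to a line, values as JSON. step_arm: Moves the arm, as the interface text tells. Its arguments: {"type":"object","properties":{"commands":{"type":"array","items":{"type":"number"}},"newtons":{"type":"number"}},"required":["commands"]}

```bash
mkdir -p pics
cat > h.py <<'E'
import numpy as np, cv2
from rig import manip
from scipy.spatial.transform import Rotation as R
def snap(n,f):
    p,d=manip.snapshot(n); cv2.imwrite('pics/'+f+'.png',p[:,:,::-1]); np.save('pics/'+f+'.npy',d); return p,d
def cam2world(n,st=None):
    c=manip.get_calibration(n); K=(c['fx'],c['fy'],c['cx'],c['cy'])
    T=np.eye(4)
    if n=='wrist':
        T[:3,:3]=R.from_euler('xyz',st['ee_rot'],degrees=True).as_matrix();T[:3,3]=st['tool_pos'];T=T@np.array(c['tool_from_camera'])
    else:
        W=np.eye(4);W[:3,:3]=cv2.Rodrigues(np.array(c['rvec'],float))[0];W[:3,3]=np.ravel(c['tvec']);T=np.linalg.inv(W)
    return K,T
def cloud(d,K,T):
    v,u=np.mgrid[:d.shape[0],:d.shape[1]]
    P=np.stack([(u-K[2])/K[0]*d,(v-K[3])/K[1]*d,d],-1)
    return P@T[:3,:3].T+T[:3,3]
def ray(u,v,K,T,z):
    r=T[:3,:3]@np.array([(u-K[2])/K[0],(v-K[3])/K[1],1]); o=T[:3,3]
    return o+r*(z-o[2])/r[2]
E
python3 - <<'E'
from h import *
s=manip.get_state(); print(s, manip.grasp_offset)
a,_=snap('scene','s0'); b,d=snap('top','t0')
cv2.imwrite('pics/st.png',cv2.resize(np.vstack([a,b])[:,:,::-1],None,fx=.78,fy=.78))
K,T=cam2world('top'); print(K,T.round(3))
E
```

```text
{'time_s': 0.0, 'joints': array([ 6.07058812e+01,  2.83159422e+01,  7.71278565e+01, -1.95752094e-03,
        7.46270873e+01, -5.46951018e+00]), 'qd': array([ 0.01978067, -0.02355171, -0.00530459, -0.00901356, -0.09984708,
        0.01188095]), 'joint_efforts': array([ 3.68392764e-03, -8.78832293e+01, -3.81847465e+01,  7.08260620e-02,
        5.32847713e-02, -7.81041126e-05]), 'tool_pos': array([0.25230458, 0.57149959, 0.29162243]), 'ee_rot': array([-9.00707431e+01,  4.87832511e-03, -2.38240915e+01]), 'contact_force': array([ 0.31312897, -0.11897215, -1.06824038]), 'torque': array([ 0.02392372, -0.014252  , -0.01581663]), 'gripper_width': 0.09104126712431239} 0.0595
(397.92727377261514, 397.92727377261514, 256.68175228656526, 189.4964994221484) [[ 0.018 -0.992  0.124  0.426]
 [-0.999 -0.022 -0.034  0.235]
 [ 0.036 -0.124 -0.992  0.925]
 [ 0.     0.     0.     1.   ]]
```

View pics/st.png

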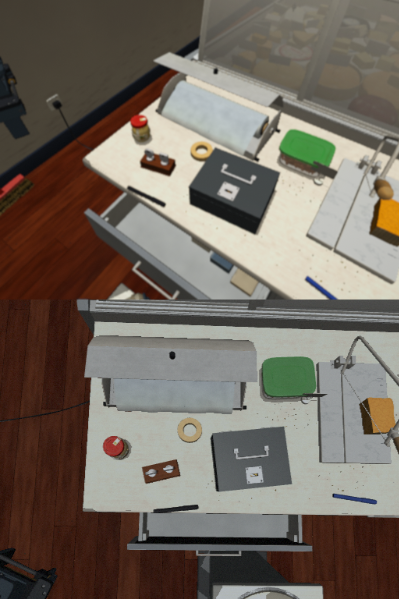

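The box is at about (322,205) in the top image (full resolution), the key block at about (205,220), and the jar at (148,190). Next I'll enlarge crops of these.

Run:
```python
import cv2,numpy as np
p=cv2.imread('pics/t0.png')
a=cv2.resize(p[150:250,170:250],None,fx=5,fy=5,interpolation=cv2.INTER_CUBIC)
b=cv2.resize(p[155:255,265:380],None,fx=3.47,fy=5*1,interpolation=cv2.INTER_CUBIC)
b=cv2.resize(p[155:255,265:345],None,fx=5,fy=5,interpolation=cv2.INTER_CUBIC)
cv2.imwrite('pics/c1.png',np.hstack([a,b]))
```

```text
(no output)
```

View pics/c1.png

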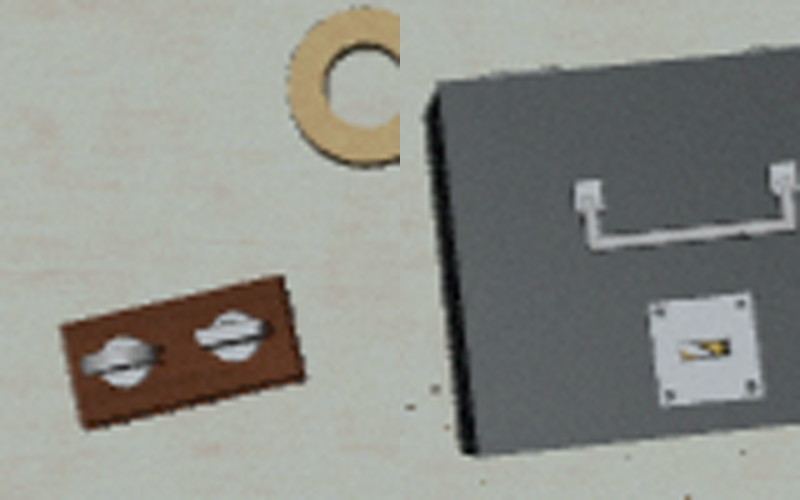

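Run:
```python
from h import *
K,T=cam2world('top')
P=[ray(170+x/5-.4,150+y/5-.4,K,T,.03) for x,y in [(62,327),(283,277),(304,380),(86,430)]]
print(np.round(P,4),np.mean(P,0))
for a,b in((0,1),(3,2),(3,0),(2,1)):
  v=P[b]-P[a];print(np.linalg.norm(v),np.degrees(np.arctan2(v[1],v[0])))
print('kh',ray(265+306/5-.4,155+349/5-.4,K,T,.0905))
Q=[ray(265+x/5-.4,155+y/5-.4,K,T,.0905) for x,y in[(250,303),(350,292),(362,396),(262,406)]]
print(np.mean(Q,0),Q)
c=manip.get_calibration('wrist');print(c)
```

```text
[[0.4774 0.3708 0.03  ]
 [0.5018 0.2728 0.03  ]
 [0.4558 0.2622 0.03  ]
 [0.4319 0.3583 0.03  ]] [0.46673243 0.31602618 0.03      ]
0.100951438171575 -75.98505105043503
0.09905354910166535 -76.00548170671519
0.04719375337886433 15.308231332969179
0.04722439456337226 13.004577070676365
kh [0.46011819 0.05999458 0.0905    ]
[0.46008412 0.05997628 0.0905    ] [array([0.47901491, 0.08369945, 0.0905    ]), array([0.48450782, 0.04116366, 0.0905    ]), array([0.44087322, 0.03638018, 0.0905    ]), array([0.43594053, 0.07866183, 0.0905    ])]
{'fx': 298.93785907484636, 'fy': 298.93785907484636, 'cx': 254.92839956204054, 'cy': 189.4904663540314, 'tool_from_camera': array([[ 7.35990644e-04,  9.62282407e-01,  2.72051517e-01,
        -7.57701387e-02],
       [-1.27740861e-04, -2.72051498e-01,  9.62282685e-01,
        -9.22994351e-02],
       [ 9.99999721e-01, -7.42983148e-04, -7.73045748e-05,
         7.04706200e-04],
       [ 0.00000000e+00,  0.00000000e+00,  0.00000000e+00,
         1.00000000e+00]])}
```

```bash
cat >> h.py <<'E'
def plan(pos,rot,n,f,s=None):
    """n equal rows from current (or given) pose to target TCP pose; rot a Rotation"""
    s=s or manip.get_state(); p=np.array(s['tool_pos']); r=R.from_euler('xyz',s['ee_rot'],degrees=True)
    w=(r.inv()*rot).as_rotvec()/n; d=(np.array(pos)-p)/n; out=[]
    for i in range(n):
        out.append([f,*np.round(r.inv().apply(d)*1000,1),*np.round(w,4)]); r=r*R.from_rotvec(w)
    print(','.join(str(float(x)).rstrip('0').rstrip('.') if x else '0' for o in out for x in o))
def down(yaw): return R.from_euler('xyz',[-90,0,yaw],degrees=True)
E
python3 -c "
from h import *
plan((.467,.316,.25),down(-76),8,60)"
```

```text
60,37.5,5.2,-18.4,0.0001,0.1138,0.0001,60,39.3,5.2,-14,0.0001,0.1138,0.0001,60,40.6,5.2,-9.4,0.0001,0.1138,0.0001,60,41.4,5.2,-4.8,0.0001,0.1138,0.0001,60,41.7,5.2,0,0.0001,0.1138,0.0001,60,41.5,5.2,4.7,0.0001,0.1138,0.0001,60,40.6,5.2,9.4,0.0001,0.1138,0.0001,60,39.3,5.2,13.9,0.0001,0.1138,0.0001
```

Request:
step_arm(
  commands=[60,37.5,5.2,-18.4,0,0.114,0,60,39.3,5.2,-14,0,0.114,0,60,40.6,5.2,-9.4,0,0.114,0,60,41.4,5.2,-4.8,0,0.114,0,60,41.7,5.2,0,0,0.114,0,60,41.5,5.2,4.7,0,0.114,0,60,40.6,5.2,9.4,0,0.114,0,60,39.3,5.2,13.9,0,0.114,0,60,0,0,0,0,0,0],
)

```text
time_s: 1.23
tool_pos: [0.4683, 0.3142, 0.25]
ee_rot: [-90.0, -0.0, -76.3]
contact_force: [0.2, 0.6, 0.5]
gripper_width: 0.0599
```

Run:
```python
from h import *
s=manip.get_state();print(s['time_s'],s['tool_pos'],s['ee_rot'],s['joints'],s['contact_force'])
p,d=snap('wrist','w0')
```

```text
1.225 [0.46827725 0.31421359 0.25000451] [-9.00477409e+01 -3.24062170e-02 -7.63280495e+01] [ 2.78044721e+01  2.60188440e+01  8.88354139e+01 -2.17770373e-02
  6.51999521e+01  1.41416789e+01] [0.21238555 0.63666017 0.50163883]
```

View pics/w0.png

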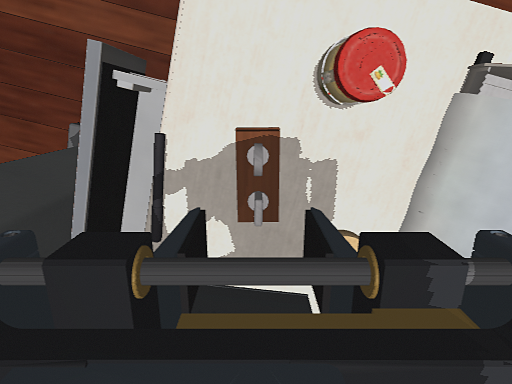

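Run:
```python
from h import *
p=cv2.imread('pics/w0.png'); d=np.load('pics/w0.npy')
cv2.imwrite('pics/c2.png',cv2.resize(p[120:230,220:295],None,fx=5,fy=5,interpolation=cv2.INTER_CUBIC))
K,T=cam2world('wrist',manip.get_state())
C=cloud(d,K,T)[120:230,220:295]
for lo,hi in((.028,.032),(.033,.038),(.042,.08)):
  m=(C[...,2]>lo)&(C[...,2]<hi); Q=C[m]; print(lo,len(Q),Q.mean(0).round(4),Q.min(0).round(4),Q.max(0).round(4))
# heads in block frame
m=(C[...,2]>.042)&(C[...,2]<.08);Q=C[m]
r=cv2.minAreaRect((C[(C[...,2]>.0285)&(C[...,2]<.0315)][:,:2]*1000).astype(np.float32));print(r)
c=np.array(r[0])/1000;a=np.radians(14);B=(Q[:,:2]-c)@np.array([[np.cos(a),-np.sin(a)],[np.sin(a),np.cos(a)]])
for sgn in(-1,1):
  k=B[:,1]*sgn>0;q=np.c_[B[k],Q[k,2]]*1000
  print(sgn,k.sum(),q.mean(0).round(1),q.min(0).round(1),q.max(0).round(1))
  for z in range(42,76,4):
    g=q[(q[:,2]>=z)&(q[:,2]<z+4)]
    if len(g):print(z,len(g),g.min(0).round(1)[:2],g.max(0).round(1)[:2])
```

```text
0.028 3002 [0.4696 0.3208 0.0301] [0.4364 0.2641 0.0281] [0.5041 0.3711 0.032 ]
0.033 279 [0.4701 0.3175 0.0339] [0.4534 0.2821 0.033 ] [0.4875 0.3523 0.0357]
0.042 550 [0.4696 0.3205 0.0676] [0.4577 0.28   0.0425] [0.4829 0.3573 0.0726]
((470.47198486328125, 317.2945251464844), (46.107025146484375, 99.90254211425781), 14.121582984924316)
-1 268 [  0.1 -21.4  67.4] [ -3.4 -37.8  42.5] [  3.9 -10.5  72.1]
42 6 [ -3.4 -12.3] [  2.9 -11. ]
46 10 [ -3.3 -12.4] [  3.9 -10.9]
50 8 [ -3.3 -12.7] [  3.7 -10.8]
54 8 [ -3.3 -12.4] [  2.7 -11.1]
58 9 [ -3.3 -12.1] [  3.6 -10.5]
62 8 [ -3.3 -12.2] [  3.5 -10.9]
66 72 [ -3.4 -37.8] [  3.5 -10.6]
70 147 [ -3.4 -37.5] [  3.5 -10.9]
1 282 [-0.1 26.9 67.8] [-4.2 10.1 53.3] [ 3.6 40.7 72.6]
50 2 [-3.1 40.3] [ 3.6 40.4]
54 6 [-2.1 40.5] [ 2.7 40.7]
58 22 [-4.2 10.1] [ 3.6 40.3]
62 37 [-4.1 10.9] [ 3.5 38.9]
66 109 [-4.1 12.7] [ 3.4 37.5]
70 106 [-4.1 18.4] [ 3.4 32.6]
```

View pics/c2.png

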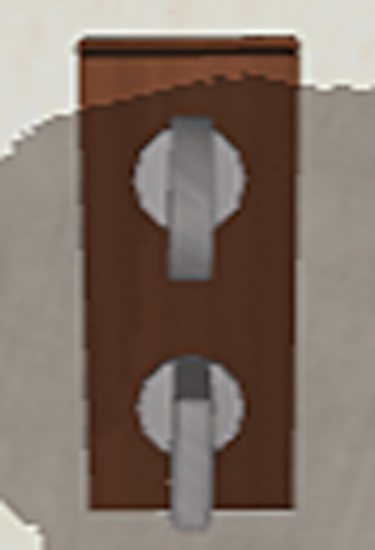

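The round key is the upper one in the crop (block y ≈ +25). Its head has a curved top and is 32 mm wide. The square key is at −25.

```bash
python3 -c "
from h import *
plan((.4643,.3419,.2),down(-75.9),3,40)
plan((.4643,.3419,.117),down(-75.9),1,40)"
```

```text
40,-8.9,16.7,1.1,0.0003,-0.0016,0,40,-8.8,16.7,1.1,0.0003,-0.0016,0,40,-8.8,16.7,1.1,0.0003,-0.0016,0
40,-26.6,133.2,3.5,0.0008,-0.0047,0.0001
```

Request:
step_arm(
  commands=[40,-8.9,16.7,1.1,0,-0.002,0,40,-8.8,16.7,1.1,0,-0.002,0,40,-8.8,16.7,1.1,0,-0.002,0,40,0,0,0,0,0,0],
)

```text
time_s: 1.78
tool_pos: [0.4627, 0.3434, 0.1987]
ee_rot: [-90.2, -0.0, -75.6]
contact_force: [-1.1, 0.4, 0.2]
gripper_width: 0.0404
```

```bash
python3 -c "
from h import *
s=manip.get_state();print(s['tool_pos'],s['ee_rot'],s['contact_force'])
plan((.4643,.3419,.117),down(-75.9),4,40)"
```

```text
[0.46265526 0.34337636 0.19865673] [-9.01636662e+01 -4.51160081e-02 -7.56365022e+01] [-1.0505773   0.43671027  0.22059904]
40,0.4,20.4,0.4,0.0007,0.0011,0.0002,40,0.4,20.4,0.4,0.0007,0.0011,0.0002,40,0.5,20.4,0.3,0.0007,0.0011,0.0002,40,0.5,20.4,0.3,0.0007,0.0011,0.0002
```

Request:
step_arm(
  commands=[40,0.4,20.4,0.4,0,0.001,0,40,0.4,20.4,0.4,0,0.001,0,40,0.5,20.4,0.3,0,0.001,0,40,0.5,20.4,0.3,0,0.001,0,40,0,0,0,0,0,0],
)

```text
time_s: 2.4
tool_pos: [0.4651, 0.341, 0.1181]
ee_rot: [-90.1, -0.0, -76.0]
contact_force: [0.1, 0.3, 0.6]
gripper_width: 0.0402
```

Request:
step_arm(
  commands=[40,0,0,0,0,0,0],
)

```text
time_s: 2.52
tool_pos: [0.4659, 0.3415, 0.1197]
ee_rot: [-90.0, 0.0, -76.0]
contact_force: [0.0, 0.1, -0.1]
gripper_width: 0.0402
```

Request:
step_arm(
  commands=[40,0,0,0,0,0,0],
)

```text
time_s: 2.65
tool_pos: [0.4659, 0.3416, 0.1199]
ee_rot: [-89.9, 0.0, -76.0]
contact_force: [-0.5, -0.3, 0.2]
gripper_width: 0.04
```

Run:
```python
from h import *
s=manip.get_state();print(s['tool_pos'],s['ee_rot'])
p,d=snap('wrist','w1')
C=cloud(d,*cam2world('wrist',s))
m=(C[...,2]>.05)&(C[...,2]<.08)&(np.hypot(C[...,0]-.464,C[...,1]-.342)<.03)
t=R.from_euler('xyz',s['ee_rot'],degrees=True).inv().apply(C[m]-s['tool_pos'])*1000
print(len(t),t.mean(0),t.min(0),t.max(0))
v,u=np.nonzero(m);print(u.min(),u.max(),v.min(),v.max())
```

```text
[0.46593361 0.34155965 0.11987003] [-8.99214162e+01  2.37219376e-02 -7.59605607e+01]
1547 [-9.96489992 54.26795496 -3.12218617] [-18.26032684  39.88802831 -26.97871392] [16.56949099 69.8306635  24.17210613]
197 302 212 295
```

Request:
step_arm(
  commands=[40,-0.5,2.5,-1.5,0,0,0,40,0,0,0,0,0,0,20,0,0,0,0,0,0,4,0,0,0,0,0,0,4,0,0,0,0,0,0,4,0,0,0,0,0,0],
  newtons=40,
)

```text
time_s: 3.45
tool_pos: [0.464, 0.3414, 0.1164]
ee_rot: [-90.0, -0.0, -76.0]
contact_force: [1.2, 0.4, 1.2]
gripper_width: 0.0076
```

Run:
```python
from h import *
s=manip.get_state();print(s['tool_pos'],s['ee_rot'],s['contact_force'],s['gripper_width'])
```

```text
[0.46399354 0.34143901 0.1164164 ] [-8.99982307e+01 -7.79797205e-04 -7.59601880e+01] [1.22036143 0.40618307 1.2230536 ] 0.007615973367512326
```

```bash
python3 -c "
from h import *
s=manip.get_state();s=dict(s,tool_pos=s['tool_pos']+np.array([0,0,.12]))
plan((.465,.015,.215),down(-83.5),9,4,s)"
```

```text
4,35.2,2.4,-8.7,0,0.0146,0,4,35.3,2.4,-8.2,0,0.0146,0,4,35.5,2.4,-7.7,0,0.0146,0,4,35.6,2.4,-7.1,0,0.0146,0,4,35.7,2.4,-6.6,0,0.0146,0,4,35.8,2.4,-6.1,0,0.0146,0,4,35.8,2.4,-5.6,0,0.0146,0,4,35.9,2.4,-5,0,0.0146,0,4,36,2.4,-4.5,0,0.0146,0
```

Request:
step_arm(
  commands=[4,0,-15,0,0,0,0,4,0,-35,0,0,0,0,4,0,-35,0,0,0,0,4,0,-35,0,0,0,0,4,0,0,0,0,0,0],
)

```text
time_s: 4.08
tool_pos: [0.4648, 0.342, 0.2398]
ee_rot: [-89.7, 0.1, -76.0]
contact_force: [0.1, 0.5, -2.2]
gripper_width: 0.0079
```

Key lifted (−1.5 to −2 N weight, 7.9 mm opening).

Request:
step_arm(
  commands=[4,35.2,2.4,-8.7,0,0.0146,0,4,35.3,2.4,-8.2,0,0.0146,0,4,35.5,2.4,-7.7,0,0.0146,0,4,35.6,2.4,-7.1,0,0.0146,0,4,35.7,2.4,-6.6,0,0.0146,0,4,35.8,2.4,-6.1,0,0.0146,0,4,35.8,2.4,-5.6,0,0.0146,0,4,35.9,2.4,-5,0,0.0146,0,4,36,2.4,-4.5,0,0.0146,0,4,0,0,0,0,0,0,4,0,0,0,0,0,0,4,0,0,0,0,0,0],
)

```text
time_s: 5.58
tool_pos: [0.4649, 0.0157, 0.2148]
ee_rot: [-90.0, 0.0, -83.4]
contact_force: [-0.7, -0.0, -1.5]
gripper_width: 0.0079
```

Run:
```python
from h import *
s=manip.get_state();print(s['tool_pos'],s['ee_rot'],s['contact_force'],s['gripper_width'])
p,d=snap('wrist','w2')
cv2.imwrite('pics/c3.png',cv2.resize(p[100:300,130:390,::-1],None,fx=3,fy=3,interpolation=cv2.INTER_CUBIC))
```

```text
[0.46487931 0.0156639  0.21479019] [-9.00137839e+01  9.41293129e-03 -8.34314413e+01] [-0.65857334 -0.0444629  -1.5234996 ] 0.007922413981175016
```

View pics/c3.png

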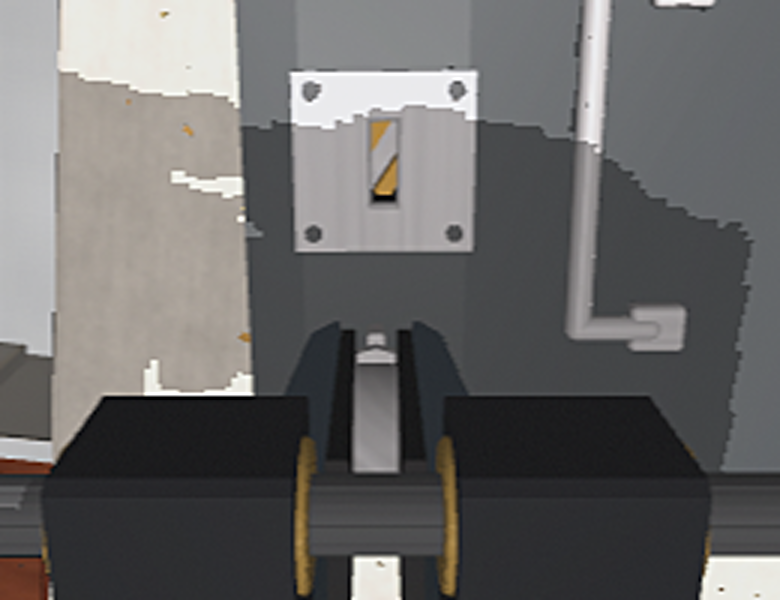

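Run:
```python
from h import *
d=np.load('pics/w2.npy')
s={'tool_pos':np.array([0.46487931,0.0156639,0.21479019]),'ee_rot':[-90.0137839,.00941,-83.4314413]}
K,T=cam2world('wrist',s)
I=np.eye(4);Tc=np.array(manip.get_calibration('wrist')['tool_from_camera'])
C=cloud(d,K,Tc)*1000
px=lambda x,y:(130+x/3-1/3,100+y/3-1/3)
# plate depth
u,v=px(335,180);print('plate tool y',C[int(v)-3:int(v)+4,int(u)-3:int(u)+4,1].mean())
Yp=C[int(v)-3:int(v)+4,int(u)-3:int(u)+4,1].mean()
def rt(x,y,Y=Yp):
  u,v=px(x,y);r=Tc[:3,:3]@[(u-K[2])/K[0],(v-K[3])/K[1],1];o=Tc[:3,3]*1000;return o+r*(Y-o[1])/r[1]
q=np.array([rt(*c) for c in[(290,71),(477,72),(473,251),(296,251)]]);print(q.round(1),q.mean(0))
print('slot',[rt(*c).round(1) for c in[(369,158),(399,158),(384,113),(384,205)]])
e=(q[0]-q[3])+(q[1]-q[2]);e2=(q[1]-q[0])+(q[2]-q[3])
print('yaw err deg (z/x)',np.degrees(np.arctan2(e[2],-e[0])),np.degrees(np.arctan2(e2[0],e2[2])))
for v in range(208,258,2):
  w=C[v,240:270];k=(w[:,1]>0)&(w[:,1]<115)&(abs(w[:,2])<12)&(abs(w[:,0])<25)
  print(v,[tuple(a.round(1)) for a in w[[12,15,18]]], )
```

```text
plate tool y 124.48193080254647
[[-64.4 124.5 -19. ]
 [-64.1 124.5  25.2]
 [-20.4 124.5  25.5]
 [-20.5 124.5 -18.7]] [-42.35192162 124.4819308    3.25046565]
slot [array([-43.7, 124.5,  -0.4]), array([-43.7, 124.5,   6.9]), array([-54.6, 124.5,   3.2]), array([-32.1, 124.5,   3.3])]
yaw err deg (z/x) -0.41376620899580446 0.19997148614673976
208 [(np.float64(-7.6), np.float64(105.2), np.float64(-0.8)), (np.float64(-7.6), np.float64(105.2), np.float64(1.3)), (np.float64(-0.4), np.float64(126.0), np.float64(3.6))]
210 [(np.float64(-7.7), np.float64(101.0), np.float64(-0.8)), (np.float64(-7.9), np.float64(100.3), np.float64(1.2)), (np.float64(1.3), np.float64(126.2), np.float64(3.6))]
212 [(np.float64(-6.7), np.float64(99.6), np.float64(-0.8)), (np.float64(-6.4), np.float64(100.6), np.float64(1.2)), (np.float64(3.5), np.float64(127.5), np.float64(3.6))]
214 [(np.float64(-5.4), np.float64(99.3), np.float64(-0.8)), (np.float64(-5.4), np.float64(99.2), np.float64(1.2)), (np.float64(4.9), np.float64(126.9), np.float64(3.6))]
216 [(np.float64(-9.9), np.float64(83.6), np.float64(-0.6)), (np.fl
[... 2853 characters left out ...]
p.float64(2.7))]
250 [(np.float64(-5.2), np.float64(46.9), np.float64(-0.4)), (np.float64(-5.9), np.float64(45.6), np.float64(1.2)), (np.float64(-5.6), np.float64(46.3), np.float64(2.7))]
252 [(np.float64(-4.3), np.float64(46.6), np.float64(-0.4)), (np.float64(-4.2), np.float64(46.7), np.float64(1.2)), (np.float64(-4.2), np.float64(46.7), np.float64(2.7))]
254 [(np.float64(-3.3), np.float64(46.3), np.float64(-0.4)), (np.float64(-3.3), np.float64(46.2), np.float64(1.2)), (np.float64(-3.2), np.float64(46.4), np.float64(2.7))]
256 [(np.float64(-2.1), np.float64(46.4), np.float64(-0.4)), (np.float64(-2.3), np.float64(46.1), np.float64(1.2)), (np.float64(-2.2), np.float64(46.2), np.float64(2.7))]
```

Run:
```python
import cv2
p=cv2.imread('pics/w2.png')
cv2.imwrite('pics/c4.png',cv2.resize(p[120:190,222:294],None,fx=8,fy=8,interpolation=cv2.INTER_NEAREST))
```

```text
(no output)
```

View pics/c4.png

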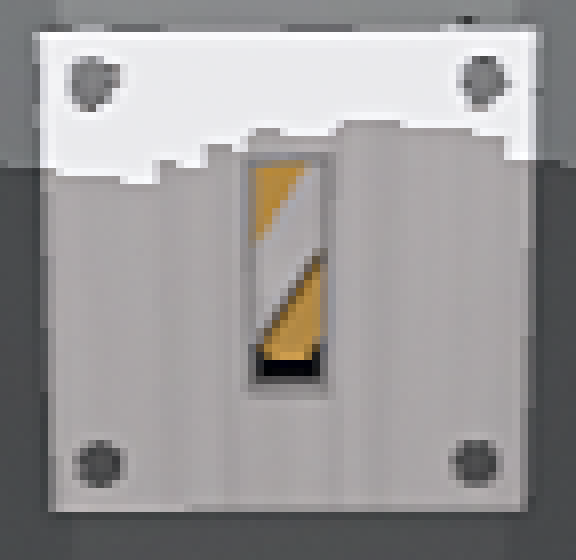

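The slot centre is at about (288,273) in this crop. Offsets from the key to the keyhole are about −44 mm along tool x and +2.3 mm along tool z, with the yaw already aligned. The plate is 17 mm below the key's foot.

Request:
step_arm(
  commands=[4,-22,0,1.2,0,0,0,4,-22,0,1.1,0,0,0,4,0,0,0,0,0,0,4,0,0,0,0,0,0,4,0,0,0,0,0,0],
)

```text
time_s: 6.25
tool_pos: [0.4624, 0.0586, 0.2148]
ee_rot: [-90.0, -0.0, -83.5]
contact_force: [-0.5, 0.3, -0.9]
gripper_width: 0.0082
```

Run:
```python
from h import *
s=manip.get_state();print(s['tool_pos'],s['ee_rot'],s['contact_force'],s['gripper_width'])
r=R.from_euler('xyz',[-90.0137839,.00941,-83.4314413],degrees=True)
print(r.inv().apply(s['tool_pos']-np.array([0.46487931,0.0156639,0.21479019]))*1000)
```

```text
[0.46236411 0.05856485 0.21481277] [-9.00011487e+01 -4.77503408e-03 -8.35048350e+01] [-0.51790919  0.25019401 -0.90663727] 0.008219710642471303
[-4.29070558e+01 -1.61081407e-02  2.40883517e+00]
```

Request:
step_arm(
  commands=[4,-0.6,6,0,0,0,0,4,0,6,0,0,0,0,4,0,2,0,0,0,0,4,0,0,0,0,0,0,4,0,0,0,0,0,0],
)

```text
time_s: 6.88
tool_pos: [0.4623, 0.0595, 0.2009]
ee_rot: [-90.0, -0.0, -83.5]
contact_force: [-0.3, -0.8, -1.1]
gripper_width: 0.0081
```

Run:
```python
from h import *
s=manip.get_state();print(s['tool_pos'],s['ee_rot'],s['contact_force'],s['gripper_width'])
r=R.from_euler('xyz',[-90.0137839,.00941,-83.4314413],degrees=True)
print(r.inv().apply(s['tool_pos']-np.array([0.46487931,0.0156639,0.21479019]))*1000)
p,d=snap('wrist','w3')
cv2.imwrite('pics/c5.png',cv2.resize(p[150:240,210:310,::-1],None,fx=6,fy=6,interpolation=cv2.INTER_NEAREST))
```

```text
[0.46232559 0.0594955  0.20088715] [-8.99938538e+01 -6.61835477e-05 -8.34931676e+01] [-0.323131   -0.8274858  -1.10674027] 0.008053637791394454
[-43.83371247  13.90963981   2.4803742 ]
```

View pics/c5.png

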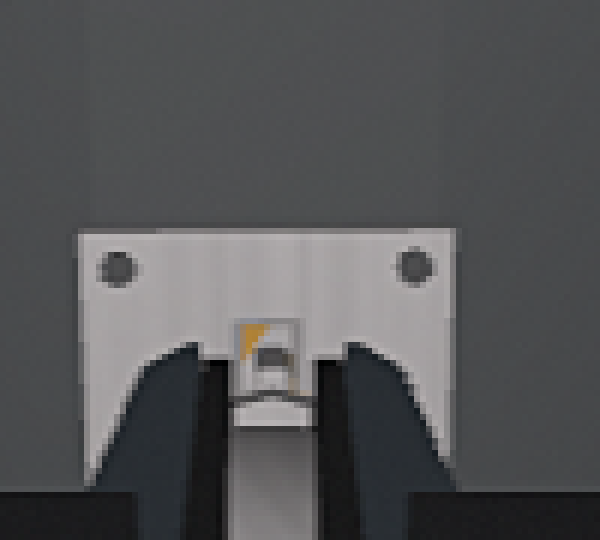

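The bit sits over the slot, about 0.5 mm off centre toward +z (crop x 273 against 268). I'll correct that and descend in small steps.

Request:
step_arm(
  commands=[4,0,1,-0.5,0,0,0,4,0,1.5,0,0,0,0,4,0,1.5,0,0,0,0,4,0,1,0,0,0,0,4,0,0,0,0,0,0],
)

```text
time_s: 7.55
tool_pos: [0.4617, 0.0594, 0.1957]
ee_rot: [-90.0, -0.0, -83.5]
contact_force: [0.7, 0.6, -1.5]
gripper_width: 0.0075
```

Request:
step_arm(
  commands=[4,0,1.5,0,0,0,0,4,0,1.5,0,0,0,0,4,0,1,0,0,0,0,4,0,0,0,0,0,0],
)

```text
time_s: 8.05
tool_pos: [0.4617, 0.0594, 0.1917]
ee_rot: [-90.0, 0.0, -83.5]
contact_force: [-0.3, 0.4, -0.6]
gripper_width: 0.0075
```

Request:
step_arm(
  commands=[4,0,1.5,0,0,0,0,4,0,1,0,0,0,0,4,0,0,0,0,0,0],
)

```text
time_s: 8.43
tool_pos: [0.4617, 0.0594, 0.1892]
ee_rot: [-90.0, 0.0, -83.5]
contact_force: [-0.2, 0.6, -2.1]
gripper_width: 0.0079
```

Request:
step_arm(
  commands=[4,0,1,0,0,0,0,4,0,0.8,0,0,0,0,4,0,0,0,0,0,0],
)

```text
time_s: 8.8
tool_pos: [0.4617, 0.0594, 0.1874]
ee_rot: [-90.0, 0.0, -83.5]
contact_force: [-0.4, -0.1, -1.6]
gripper_width: 0.0077
```

Nothing but free travel so far, with the foot about 10 mm into the lock. I'll now feel for the driver.

Request:
step_arm(
  commands=[4,0,0.8,0,0,0,0,4,0,0.7,0,0,0,0,4,0,0,0,0,0,0],
)

```text
time_s: 9.18
tool_pos: [0.4617, 0.0594, 0.186]
ee_rot: [-90.0, 0.0, -83.5]
contact_force: [-0.3, -0.2, -1.5]
gripper_width: 0.0079
```

Request:
step_arm(
  commands=[4,0,0.5,0,0,0,0,4,0,0,0,0,0,0],
)

```text
time_s: 9.43
tool_pos: [0.4617, 0.0594, 0.1855]
ee_rot: [-90.0, 0.0, -83.5]
contact_force: [0.8, 0.0, -1.6]
gripper_width: 0.0077
```

Request:
step_arm(
  commands=[4,0,0.5,0,0,0,0,4,0,0,0,0,0,0],
)

```text
time_s: 9.68
tool_pos: [0.4617, 0.0594, 0.185]
ee_rot: [-90.0, 0.0, -83.5]
contact_force: [0.2, -0.0, -1.9]
gripper_width: 0.0079
```

Request:
step_arm(
  commands=[4,0,0.4,0,0,0,0,4,0,0,0,0,0,0],
)

```text
time_s: 9.93
tool_pos: [0.4618, 0.0594, 0.1846]
ee_rot: [-90.0, -0.0, -83.5]
contact_force: [0.4, -0.8, -2.1]
gripper_width: 0.008
```

Request:
step_arm(
  commands=[4,0,0.3,0,0,0,0,4,0,0,0,0,0,0],
)

```text
time_s: 10.18
tool_pos: [0.4618, 0.0594, 0.1843]
ee_rot: [-90.0, -0.0, -83.5]
contact_force: [-0.0, 0.4, -0.3]
gripper_width: 0.0078
```

Request:
step_arm(
  commands=[4,0,0.3,0,0,0,0,4,0,0,0,0,0,0],
)

```text
time_s: 10.42
tool_pos: [0.4618, 0.0594, 0.1842]
ee_rot: [-90.0, -0.0, -83.5]
contact_force: [-1.5, 0.4, 4.5]
gripper_width: 0.0081
```

Request:
step_arm(
  commands=[4,0,0.2,0,0,0,0,4,0,0,0,0,0,0],
)

```text
time_s: 10.68
tool_pos: [0.4618, 0.0594, 0.1841]
ee_rot: [-90.0, -0.0, -83.5]
contact_force: [-1.4, 1.0, 7.5]
gripper_width: 0.0077
```

Contact with the driver at TCP z = 0.184. I'll ease off slightly and turn clockwise about the key axis. That axis is 1.45 mm off the TCP along tool x, so each turning row carries a small z shift.

Request:
step_arm(
  commands=[4,0,-0.15,0.06,0,0.04,0,4,0,0,0.12,0,0.08,0,4,0,0,0.12,0,0.08,0,4,0,0,0.12,0,0.08,0,4,0,0,0,0,0,0],
)

```text
time_s: 11.3
tool_pos: [0.4624, 0.0594, 0.1841]
ee_rot: [-90.0, 0.0, -99.5]
contact_force: [-0.3, 0.8, 2.1]
gripper_width: 0.0079
```

Request:
step_arm(
  commands=[4,0,0.1,0.09,0,0.06,0,4,0,0,0.09,0,0.06,0,4,0,0,0,0,0,0],
)

```text
time_s: 11.68
tool_pos: [0.4623, 0.0594, 0.1838]
ee_rot: [-90.0, -0.0, -106.3]
contact_force: [0.6, 0.1, -1.5]
gripper_width: 0.008
```

Request:
step_arm(
  commands=[4,0,0,0.09,0,0.06,0,4,0,0,0,0,0,0],
)

```text
time_s: 11.92
tool_pos: [0.4624, 0.0594, 0.1838]
ee_rot: [-90.0, -0.0, -109.7]
contact_force: [0.2, 0.6, -1.1]
gripper_width: 0.008
```

The force has fallen to the bare key weight, so the slot may be reached. I'll push down gently.

Request:
step_arm(
  commands=[4,0,0.4,0,0,0,0,4,0,0,0,0,0,0],
)

```text
time_s: 12.18
tool_pos: [0.4624, 0.0594, 0.1834]
ee_rot: [-90.0, -0.0, -109.8]
contact_force: [0.4, 0.3, -2.7]
gripper_width: 0.0078
```

Request:
step_arm(
  commands=[4,0,0.3,0,0,0,0,4,0,0,0,0,0,0],
)

```text
time_s: 12.42
tool_pos: [0.4624, 0.0594, 0.1831]
ee_rot: [-90.0, -0.0, -109.8]
contact_force: [-1.3, -0.5, -1.6]
gripper_width: 0.0076
```

Request:
step_arm(
  commands=[4,0,0.7,0,0,0,0,4,0,0.7,0,0,0,0,4,0,0,0,0,0,0],
)

```text
time_s: 12.8
tool_pos: [0.4624, 0.0594, 0.1817]
ee_rot: [-90.0, -0.0, -109.8]
contact_force: [0.1, 0.6, -0.3]
gripper_width: 0.0073
```

Request:
step_arm(
  commands=[4,0,1,0,0,0,0,4,0,1,0,0,0,0,4,0,0,0,0,0,0],
)

```text
time_s: 13.18
tool_pos: [0.4624, 0.0594, 0.1797]
ee_rot: [-90.0, -0.0, -109.8]
contact_force: [0.1, -0.4, -1.4]
gripper_width: 0.0077
```

Request:
step_arm(
  commands=[4,0,0.9,0,0,0,0,4,0,0.9,0,0,0,0,4,0,0,0,0,0,0],
)

```text
time_s: 13.55
tool_pos: [0.4624, 0.0594, 0.1779]
ee_rot: [-90.0, -0.0, -109.8]
contact_force: [0.8, 0.2, -1.6]
gripper_width: 0.0077
```

Freely dropping, with about 1.3 mm to go.

Request:
step_arm(
  commands=[4,0,0.5,0,0,0,0,4,0,0.4,0,0,0,0,4,0,0,0,0,0,0],
)

```text
time_s: 13.92
tool_pos: [0.4624, 0.0594, 0.177]
ee_rot: [-90.0, -0.0, -109.8]
contact_force: [-1.1, 0.2, -2.0]
gripper_width: 0.0077
```

Request:
step_arm(
  commands=[4,0,0.4,0,0,0,0,4,0,0,0,0,0,0],
)

```text
time_s: 14.18
tool_pos: [0.4625, 0.0594, 0.1768]
ee_rot: [-90.0, 0.0, -109.8]
contact_force: [-0.6, -0.1, 4.1]
gripper_width: 0.0079
```

Request:
step_arm(
  commands=[4,0,0.2,0,0,0,0,4,0,0,0,0,0,0],
)

```text
time_s: 14.42
tool_pos: [0.4625, 0.0594, 0.1768]
ee_rot: [-90.0, 0.0, -109.8]
contact_force: [-2.0, -0.1, 9.3]
gripper_width: 0.0082
```

Home: the collar is seated at z = 0.1768, a 7.3 mm drop. Next I'll turn clockwise to about 1.75 rad.

Request:
step_arm(
  commands=[4,0,-0.2,0.07,0,0.05,0,4,0,0,0.15,0,0.1,0,4,0,0,0.15,0,0.1,0,4,0,0,0.15,0,0.1,0,4,0,0,0.15,0,0.1,0,4,0,0,0.15,0,0.1,0,4,0,0,0.15,0,0.1,0,4,0,0,0,0,0,0],
)

```text
time_s: 15.42
tool_pos: [0.4634, 0.0589, 0.1769]
ee_rot: [-90.0, 0.0, -147.1]
contact_force: [-0.7, 1.5, 5.6]
gripper_width: 0.0078
```

```bash
python3 -c "
from h import *
s=manip.get_state();print(s['tool_pos'],s['ee_rot'],s['contact_force'],s['torque'],s['joints'])"
```

```text
[0.46337052 0.05889228 0.17685288] [-8.99892743e+01  2.66682546e-02 -1.47064015e+02] [-0.7315946   1.46913806  5.57773061] [ 0.08508056  0.3119648  -0.04545617] [-9.08005248e-02  2.53893764e+01  1.06531060e+02  7.45200756e-03
  4.80513587e+01  5.69682367e+01]
```

Request:
step_arm(
  commands=[4,0,0,0.15,0,0.1,0,4,0,0,0.15,0,0.1,0,4,0,0,0.15,0,0.1,0,4,0,0,0.15,0,0.1,0,4,0,0,0.15,0,0.1,0,4,0,0,0.12,0,0.08,0,4,0,0,0,0,0,0,4,0,0,0,0,0,0],
)

```text
time_s: 16.42
tool_pos: [0.4636, 0.058, 0.1768]
ee_rot: [-90.0, 0.0, 179.8]
contact_force: [-1.3, 0.8, 5.0]
gripper_width: 0.0078
```

```bash
python3 -c "
from h import *
s=manip.get_state();print(s['tool_pos'],s['ee_rot'],s['contact_force'],s['torque'],s['joints'])"
```

```text
[0.46363794 0.05801293 0.17684279] [-8.99990561e+01  2.58988399e-02  1.79833954e+02] [-1.25909956  0.82641726  4.95274723] [ 0.02497726  0.3446331  -0.03982263] [-1.95619261e-01  2.54005660e+01  1.06508842e+02 -1.25094804e-03
  4.80646928e+01  8.99712625e+01]
```

Request:
step_arm(
  commands=[4,0,0,0.06,0,0.04,0,4,0,0,0,0,0,0],
)

```text
time_s: 16.68
tool_pos: [0.4636, 0.0579, 0.1768]
ee_rot: [-90.0, 0.0, 177.5]
contact_force: [-1.5, 0.3, 6.0]
gripper_width: 0.0077
```

```bash
python3 -c "
from h import *
s=manip.get_state();print(s['ee_rot'],s['contact_force'],s['torque'])"
```

```text
[-8.99984846e+01  2.57956722e-02  1.77508319e+02] [-1.50441998  0.28826266  6.03544836] [-0.00036965  0.36395641  0.03611035]
```

Request:
step_arm(
  commands=[4,0,0,0.04,0,0.03,0,4,0,0,0,0,0,0],
)

```text
time_s: 16.92
tool_pos: [0.4636, 0.0579, 0.1768]
ee_rot: [-90.0, 0.0, 175.8]
contact_force: [-1.1, -0.7, 5.4]
gripper_width: 0.0074
```

```bash
python3 -c "
from h import *
s=manip.get_state();print(s['ee_rot'],s['contact_force'],s['torque'])"
```

```text
[-9.00004032e+01  2.64261004e-02  1.75802178e+02] [-1.12311696 -0.67388223  5.44310455] [-0.05068209  0.27253902  0.03186351]
```

Request:
step_arm(
  commands=[4,0,-0.5,0.03,0,0.02,0,4,0,-2,0,0,0,0,4,0,-2,0,0,0,0,4,0,-2,0,0,0,0,4,0,-1.5,0,0,0,0,4,0,0,0,0,0,0],
)

```text
time_s: 17.68
tool_pos: [0.4636, 0.0579, 0.1848]
ee_rot: [-90.0, 0.0, 174.5]
contact_force: [0.7, -0.4, -1.5]
gripper_width: 0.0078
```

Request:
step_arm(
  commands=[4,0,-1,0,0,0,0,4,0,-1,0,0,0,0,4,0,0,0,0,0,0],
)

```text
time_s: 18.05
tool_pos: [0.4635, 0.0579, 0.1866]
ee_rot: [-90.0, -0.0, 174.5]
contact_force: [-0.1, -0.9, -4.2]
gripper_width: 0.008
```

Request:
step_arm(
  commands=[4,0,-1,0,0,0,0,4,0,-1,0,0,0,0,4,0,0,0,0,0,0],
)

```text
time_s: 18.42
tool_pos: [0.4637, 0.0579, 0.1887]
ee_rot: [-90.0, 0.0, 174.5]
contact_force: [3.4, 1.2, -8.8]
gripper_width: 0.0077
```

The lid is following at about 7 N. I'll work out the arc about the hinge.

```bash
cat > arc.py <<'E'
from h import *
import sys
def arc(th,n,f=4):
    s=manip.get_state(); p=np.array(s['tool_pos']); r=R.from_euler('xyz',s['ee_rot'],degrees=True)
    a=np.radians(6.5); bx=np.array([np.cos(a),np.sin(a),0]); by=np.array([-np.sin(a),np.cos(a),0])
    H=np.array([.4622,.0580,.0900])+.123*bx-np.array([0,0,.0285]); dR=R.from_rotvec(by*th/n); out=[]
    for i in range(n):
        p2=H+dR.apply(p-H); r2=dR*r
        out.append([f,*np.round(r.inv().apply(p2-p)*1000,1),*np.round((r.inv()*r2).as_rotvec(),3)]); p,r=p2,r2
    print(out); print(p.round(4),r.as_euler('xyz',degrees=True).round(1))
arc(float(sys.argv[1]),int(sys.argv[2]))
E
python3 arc.py .12 4
```

```text
[[4, np.float64(-3.8), np.float64(-3.6), np.float64(-0.8), np.float64(0.006), np.float64(0.0), np.float64(-0.029)], [4, np.float64(-3.8), np.float64(-3.6), np.float64(-0.8), np.float64(0.006), np.float64(0.0), np.float64(-0.029)], [4, np.float64(-3.8), np.float64(-3.6), np.float64(-0.8), np.float64(0.006), np.float64(0.0), np.float64(-0.029)], [4, np.float64(-3.8), np.float64(-3.6), np.float64(-0.8), np.float64(0.006), np.float64(0.0), np.float64(-0.029)]]
[0.4797 0.0597 0.2024] [-88.6  -6.7 174.4]
```

Request:
step_arm(
  commands=[4,-3.8,-3.6,-0.8,0.006,0,-0.029,4,-3.8,-3.6,-0.8,0.006,0,-0.029,4,0,0,0,0,0,0],
)

```text
time_s: 18.8
tool_pos: [0.4714, 0.0588, 0.1958]
ee_rot: [-89.3, -3.3, 174.5]
contact_force: [-0.2, -0.2, -1.3]
gripper_width: 0.0078
```

Request:
step_arm(
  commands=[4,-3.8,-3.6,-0.8,0.006,0,-0.029,4,-3.8,-3.6,-0.8,0.006,0,-0.029,4,0,0,0,0,0,0],
)

```text
time_s: 19.18
tool_pos: [0.4795, 0.0597, 0.2022]
ee_rot: [-88.6, -6.6, 174.4]
contact_force: [-0.1, 0.0, -2.5]
gripper_width: 0.0079
```

```bash
python3 arc.py .4 8; python3 -c "
from h import *
s=manip.get_state();print(s['joints'],s['contact_force'],s['torque'])"
```

```text
[[4, np.float64(-6.4), np.float64(-5.9), np.float64(-1.4), np.float64(0.01), np.float64(0.0), np.float64(-0.049)], [4, np.float64(-6.4), np.float64(-5.9), np.float64(-1.4), np.float64(0.01), np.float64(0.0), np.float64(-0.049)], [4, np.float64(-6.4), np.float64(-5.9), np.float64(-1.4), np.float64(0.01), np.float64(0.0), np.float64(-0.049)], [4, np.float64(-6.4), np.float64(-5.9), np.float64(-1.4), np.float64(0.01), np.float64(0.0), np.float64(-0.049)], [4, np.float64(-6.4), np.float64(-5.9), np.float64(-1.4), np.float64(0.01), np.float64(0.0), np.float64(-0.049)], [4, np.float64(-6.4), np.float64(-5.9), np.float64(-1.4), np.float64(0.01), np.float64(0.0), np.float64(-0.049)], [4, np.float64(-6.4), np.float64(-5.9), np.float64(-1.4), np.float64(0.01), np.float64(0.0), np.float64(-0.049)], [4, np.float64(-6.4), np.float64(-5.9), np.float64(-1.4), np.float64(0.01), np.float64(0.0), np.float64(-0.049)]]
[0.5422 0.0668 0.2322] [-83.3 -29.  172.8]
[ 0.3999041  26.31469633 98.64428232 -0.77647328 61.77441518 96.27953735] [-0.14930531  0.03491436 -2.49915871] [-0.02598694  0.07797714  0.01058916]
```

The force is lower than the 8 N expected, so I'll look.

Run:
```python
from h import *
p,d=snap('wrist','w4'); a,_=snap('scene','s1')
cv2.imwrite('pics/c6.png',np.vstack([p[80:330,100:420,::-1],cv2.resize(a[170:310,230:370,::-1],(320,320),interpolation=cv2.INTER_CUBIC)]))
```

```text
(no output)
```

View pics/c6.png

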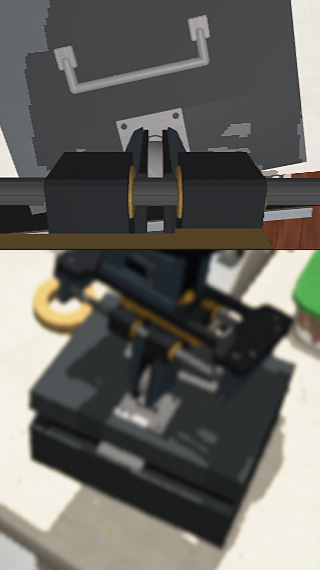

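A gap shows under the lid's front edge, so the lid is coming up with the key. I'll carry on along the arc.

Request:
step_arm(
  commands=[4,-6.4,-5.9,-1.4,0.01,0,-0.049,4,-6.4,-5.9,-1.4,0.01,0,-0.049,4,-6.4,-5.9,-1.4,0.01,0,-0.049,4,-6.4,-5.9,-1.4,0.01,0,-0.049,4,0,0,0,0,0,0],
)

```text
time_s: 19.9
tool_pos: [0.5098, 0.0632, 0.2201]
ee_rot: [-86.2, -17.8, 173.9]
contact_force: [0.4, 0.5, -1.4]
gripper_width: 0.0077
```

Request:
step_arm(
  commands=[4,-6.4,-5.9,-1.4,0.01,0,-0.049,4,-6.4,-5.9,-1.4,0.01,0,-0.049,4,-6.4,-5.9,-1.4,0.01,0,-0.049,4,-6.4,-5.9,-1.4,0.01,0,-0.049,4,0,0,0,0,0,0],
)

```text
time_s: 20.52
tool_pos: [0.5425, 0.0671, 0.2317]
ee_rot: [-83.5, -29.0, 172.8]
contact_force: [-1.9, -1.2, -1.0]
gripper_width: 0.0078
```

```bash
cat > ang.py <<'E'
from h import *
import sys
s=manip.get_state();print(s['time_s'],s['tool_pos'],s['ee_rot'],s['joints'].round(1),s['contact_force'],s['gripper_width'])
p,d=snap('wrist',sys.argv[1]);C=cloud(d,*cam2world('wrist',s))
a=np.radians(6.5);Q=C[(d>0)]-np.array([.4622,.0580,.0900])
x=Q[:,0]*np.cos(a)+Q[:,1]*np.sin(a);y=-Q[:,0]*np.sin(a)+Q[:,1]*np.cos(a);z=Q[:,2]
m=(abs(y)<.085)&(x>-.04)&(x<.11)&(z>-.01)&(z<.13)
P=np.c_[x,np.ones(len(x))][m];zz=z[m];rng=np.random.default_rng(0);best=0
for _ in range(400):
  i,j=rng.choice(len(zz),2)
  if abs(P[i,0]-P[j,0])<.02: continue
  k=(zz[i]-zz[j])/(P[i,0]-P[j,0]);b=zz[i]-k*P[i,0]
  n=(abs(zz-k*P[:,0]-b)<.002).sum()
  if n>best: best=n;sol=(k,b)
print('lid angle',np.arctan(-sol[0]),best,m.sum())
E
python3 ang.py w5
```

```text
20.525 [0.54246078 0.06708815 0.23165147] [-83.49066972 -28.99061024 172.83756156] [ 1.8 38.2 74.2 -2.1 97.2 97.6] [-1.85532083 -1.19924913 -1.0328788 ] 0.007823721575509918
lid angle 0.5404757348799136 34457 41477
```

Lid angle is about 0.54 rad. I'll lower the key gently back into the lock before releasing.

Request:
step_arm(
  commands=[4,0,1.5,0,0,0,0,4,0,0.5,0,0,0,0,4,0,0,0,0,0,0],
)

```text
time_s: 20.95
tool_pos: [0.5414, 0.067, 0.2306]
ee_rot: [-83.5, -29.0, 172.8]
contact_force: [-0.1, 0.1, -1.8]
gripper_width: 0.0076
```

Request:
step_arm(
  commands=[4,0,0.6,0,0,0,0,4,0,0,0,0,0,0],
)

```text
time_s: 21.2
tool_pos: [0.5413, 0.067, 0.23]
ee_rot: [-83.5, -29.0, 172.8]
contact_force: [0.6, -0.7, -0.6]
gripper_width: 0.0075
```

Request:
step_arm(
  commands=[4,0,0.8,0,0,0,0,4,0,0.6,0,0,0,0,4,0,0,0,0,0,0],
)

```text
time_s: 21.58
tool_pos: [0.5405, 0.0669, 0.2287]
ee_rot: [-83.5, -29.1, 172.8]
contact_force: [0.0, 0.5, -0.4]
gripper_width: 0.008
```

Request:
step_arm(
  commands=[4,0,0.8,0,0,0,0,4,0,0.6,0,0,0,0,4,0,0,0,0,0,0],
)

```text
time_s: 21.95
tool_pos: [0.5396, 0.0668, 0.2275]
ee_rot: [-83.5, -29.1, 172.8]
contact_force: [-1.8, -0.0, 0.6]
gripper_width: 0.0075
```

Request:
step_arm(
  commands=[20,0,0,0,0,0,0,30,0,0,0,0,0,0,30,0,0,0,0,0,0,30,0,0,0,0,0,0,30,0,-10,0,0,0,0,30,0,-25,0,0,0,0,30,0,-30,0,0,0,0,30,0,-30,0,0,0,0,30,0,0,0,0,0,0,30,0,0,0,0,0,0],
)

```text
time_s: 23.2
tool_pos: [0.5864, 0.0718, 0.3097]
ee_rot: [-83.5, -29.1, 172.8]
contact_force: [0.5, 0.3, -0.2]
gripper_width: 0.0299
```

```bash
python3 ang.py w6
python3 - <<'E'
from h import *
a,_=snap('scene','s2');p=cv2.imread('pics/w6.png')
cv2.imwrite('pics/c7.png',np.vstack([p[60:330,60:460],cv2.resize(a[150:310,220:420,::-1],(400,320),interpolation=cv2.INTER_CUBIC)]))
E
```

```text
23.2 [0.5864043  0.07182621 0.30970483] [-83.46531832 -29.07553388 172.82429441] [  2.1  37.7  61.9  -2.1 110.   97.4] [ 0.4792716   0.26368691 -0.22209885] 0.029883270354409217
lid angle 0.5153122587528313 19489 22727
```

View pics/c7.png

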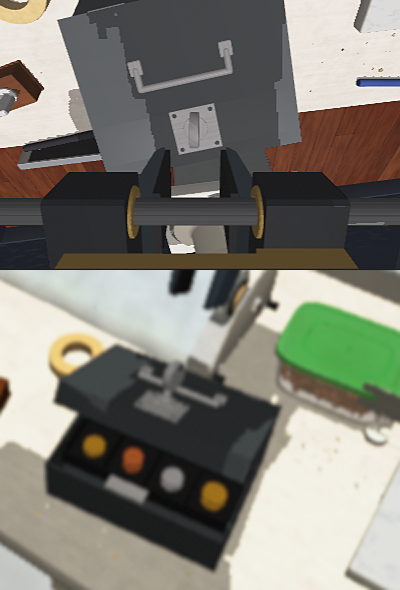

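The lid stands open with the key upright in the lock, and the gripper is clear. Handing in.

```bash
python3 -c "
from rig import manip
print(manip.sign_off(), manip.get_state()['time_s'])"
```

```text
the job is handed in; nothing more can be done
the job is handed in; nothing more can be done
```

The cash box is open and handed in: the lid stands open with the round-headed key in its lock and the gripper clear. The arm finished at about 23 s of the 54 s allowed. I planned no contact with the square key or the jar and saw none, though I took no final picture of them.

- **Key:** I took the round key from the +y slot of the block, put it in the keyhole, and felt it stop on the driver.
- **Seating:** With about 4 to 9 N of pressure I turned it clockwise. At about 0.4 rad the force fell away, and the key dropped 7.3 mm until its collar sat on the plate.
- **Bolt and lid:** I turned it on to about 1.77 rad, and the lid then lifted by the key along the hinge arc. Before letting go I lowered the key about 5 mm back into the lock.

**Last checks:**
- **Lid angle:** A plane fit to the wrist camera's depth image gave 0.54 rad before release and 0.515 rad after, against the 0.45 needed. The difference is either a small settling of the lid or measuring error.
- **Final picture:** It shows the lid up and the key standing in the lock, with no force on the arm.
- **Disagreement:** Lifting force read about 7 N at first, then only the key's weight in the pauses between lifts. The pictures showed the lid following and staying put.

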